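Set a sampler's drive collar on the spindle flat and hold it for the key

TASK

We are putting the rotary autosampler back together after its move. Pinch the bare drive spindle and turn it until your fingers sit on its flat with the flat facing the key slot in the rim; then take the drive collar from the parts tray, lower it over the spindle with its set screw over the flat and its top face flush with the spindle's end, and finish holding it there in the gripper, so that I can tighten the screw through the slot. Leave the nut, the bearing and the hex key where they lie.

Things in the scene. Friction and masses are not known exactly. Their poses are not given: they have to be found in the camera images.
- drive: The carousel drive, fixed to the bench: an off-white round housing, 216 mm across, with an open well (floor 35 mm above the bench, inside diameter 192 mm, rim 80 mm above the bench) and a 150 x 100 x 68 mm box on its +y side. Origin on the spindle's axis at bench level; z up; x points from the axis to the key slot.
- key_slot (a point): Middle of the key slot, a 26 mm wide notch cut 30 mm down into the rim of the well, 100 mm from the spindle's axis along the drive's x; the point lies 75 mm above the bench, level with the set screw of a collar held flush with the spindle's end. The hex key goes in here.
- spindle (a joint): Turn of the spindle about its upright axis, rad, anticlockwise from above; 0 (or any whole number of turns) when the flat faces the key slot. It turns without end and stays where it is left; its gearing drags with about 0.035 N m.
- spindle_end (a point): Centre of the upper end of the spindle, 85 mm above the bench; x points out of its flat. Steel, 20 mm in diameter, upright in the middle of the well; a dark bearing boss (60 mm across, top 43 mm above the bench) surrounds its foot, so 42 mm of it are bare. Its top 38 mm are cut to a flat on one side; the end is slightly chamfered.
- flat: The flat of the spindle, 14 mm wide and 36 mm tall; origin at the centre of its face, 6.5 mm off the spindle's axis and 66 mm above the bench; x points out of the face, away from the axis. Fingers closed on the flat and the round back opposite stand 16.5 mm apart, elsewhere up to 20 mm.
- tray: Shallow grey tray, fixed, 250 x 160 mm with a 16 mm high, 4 mm thick rim and a 4 mm floor; origin under its centre. The collar, the nut and the bearing lie in a row along its x, about 75 mm apart, in any order; the hex key lies along its +y side.
- collar_mid (a point): Centre of the drive collar, half-way up: a plain steel ring, 42 mm outside, 20 mm tall, bore 22 mm, about 0.16 kg, lying flat, z up. A black, 8 mm thick set screw runs through its wall along x, half-way up. Two 4 mm drive pins stand 6 mm up from its top face, 16 mm either side of the centre along y.
- collar: The same drive collar; origin at the centre of its underside, 10 mm below collar_mid; same axes.
- screw_head (a point): Outer end of the collar's set screw, 28 mm from the collar's axis along its x; it stands out 7 mm from the collar. The screw's point stands 3 mm into the bore (7.8 mm from the axis), so the collar goes over the spindle only with the screw over the flat.
- nut_mid (a point): Knurled hold-down nut in the tray, 30 mm across and 20 mm tall, no bore; its centre. Leave it.
- bearing_mid (a point): Ball bearing in the tray, a plain ring 34 mm outside, 20 mm bore, 10 mm tall, no screw; its centre. Leave it.
- hexkey: L-shaped hex key, 4 mm thick, 106 mm long, lying in the tray; origin near the middle of its long leg. Leave it.
Things that resemble listed ones, but are neither listed nor needed, are in the scene too. What is shaped like the collar but blue or pink is not meant.

How it is judged (in metres and radians):
On the way:
1. the fingers are closed on the spindle's flat, and the flat faces the key slot within 0.2 rad (contact force between the fingers and flat above 1 N and angle between the x axis of flat and the x axis of drive, either way round below 0.2 rad and x of flat in the frame of drive above 0 m), for 0.2 s.
At the end, for the whole second after the job is handed in: Collar at rest, still gripped (over 1 N), on the spindle: axes within 3 mm, upright within 0.08 rad, top flush with the spindle's end within 3 mm (nothing under it), set screw over the flat within 0.2 rad, flat facing the key slot within 0.25 rad (angle between the x axis of flat and the x axis of drive, either way round below 0.25 rad and x of flat in the frame of drive above 0 m and angle between the x axis of collar and the x axis of flat, either way round below 0.2 rad and x of screw_head in the frame of flat above 0 m and horizontal distance between collar_mid and spindle_end below 0.003 m and z of collar_mid in the frame of spindle_end between -0.013 and -0.007 m and angle between collar's own z axis and vertical below 0.08 rad and contact force between the fingers and collar above 1 N and linear speed of collar below 0.02 m/s); the arm keeps its last pose, push and grip.
It fails at once if the nut, the bearing or the hex key is shifted by more than 30 mm (distance of any of nut_mid, bearing_mid, hexkey from where it was at the start of the episode above 0.03 m).
It also fails if it takes over 72 s, if anything falls off the work surface, if the arm or the gripper's body presses on something with over 40 N, if the wrist force passes 120 N, or if a joint passes its speed limit or range.

ROBOT

A 6-joint arm with a two-finger parallel gripper is mounted at the origin on the work surface. World frame = base frame: x ahead of the robot, y to its left, z up, the work surface at z = 0. Lengths are in m, angles in degrees, forces in N, time in s.
With the tool pointing down it reaches from about 0.25 to 0.725 m from the base axis. Payload 9.7 kg.
Tool frame: the origin (TCP) lies at the very end of the fingers, on their centre line; the grasp point (between the pads) lies 19 mm behind it; x points along the fingers, z is the direction in which the jaws open and shut, and the axes are right-handed (so a half turn about x gives the same grasp; the last joint's range is limited). The gripper opens to 85 mm and grips with 20 to 120 N. Pads are 22 mm wide; open, the fingers measure 114 mm over their backs; the gripper's body (76 mm by 85 mm) begins 54 mm behind the grasp point. The pads swing forward as they close: fully open they stand 13 mm farther back than shut.
Start: joints at [-71.161, 4.979, 10.078, 95.1, 0, 90], TCP at [0.178, -0.521, 0.231] pointing down, gripper open.
Joint ranges: [-179.16, 179.16], [-48.56, 103.87], [-65.8, 70.77], [-126.05, 130.52], [-82.76, 87.17], [-180, 180]. Speed limits (degrees/s): [127.2, 127.2, 147.25, 180, 180, 180].

INTERFACE

Orientations are given as [roll, pitch, yaw] about the fixed x, y, z axes, in that order (R = Rz(yaw) Ry(pitch) Rx(roll)).
In Python, from workcell import sensors, vision, job_done gives the robot as it stands.
- The arm moves only by the tool carry_out, never from a script. Its argument "increments" is a list of rows, each a list of 7 numbers: the turn, a rotation vector about the tool's x, y, z in degrees, then the shift along the tool's x, y, z in mm, then the opening in per cent of the stroke, from 0 (shut) to 100 (fully open). A call has 1 to 12 rows; each row shifts and turns the commanded pose from where the row before left it, along the tool's axes as they then stand; what a row does not reach is not made up. A row lasts 1/8 s, in which the tool goes at most 62.5 mm and 10.7 degrees, less where a joint would pass 70% of its speed; a pose out of reach is approached as far as the arm can. A call is refused whole if a number of a shift passes 62.5 or a number of a turn 10.7, either way. A call with a gripper value outside its range is refused whole. The fingers move at their own pace and stop on an object; "squeeze" is the grip in N (left out, the last holds). Time passes only in rows, so rows that do not move let the fingers close. It gives the time, the measured TCP pose, the force and the opening at its end, in the units of the state.
- sensors.get_obs(): the state, without advancing time (a new reading comes with each control period).
- vision.camera(name): name is "scene" or "top" or "wrist"; returns the picture (480x640x3 uint8, red, green, blue); there is no depth.
- vision.calibration(name): a dict with "camera_matrix" (3x3 intrinsics, pixels), "extrinsics" (4x4, takes a point from world to camera coordinates); the wrist camera has in their place "mount" (4x4, takes a point from camera to tool coordinates, whose origin is the TCP and whose axes are the tool frame's). Camera axes: x right, y up, looking along -z (the intrinsics and any distortion apply to the point x, -y, -z); pixel columns grow to the right and rows downward; lengths in m; the calibration is good to about 2 mm. A picture is of the moment at which its call begins: read the wrist's pose just before it. calibration takes no time and is no camera call.
- job_done(): hands the job in, once; it reports no verdict.
The state is a dict: "time": time; "q": joint angles; "qd": joint speeds; "joint_efforts": joint torques, N m; "ee_pos": TCP position; "tcp_rot": TCP orientation; "wrist_force": force on the tool from outside, world axes, zero at the start; "torque": the same for the moment, N m; "opening": finger opening in m.
Only numpy, scipy, OpenCV 4.12 (cv2) and the standard library are available. Lean on these libraries where they do the work, as an engineer would, in place of code of your own. Each camera call takes 0.05 s, during which the arm holds its last target.

## Working session

There is one attempt and no reset: what is moved stays moved. The work goes in short steps, Python scripts to look and compute and a tool call to move; the robot and the scene stay as the last step left them, time stands still between calls to the robot, and variables do not carry over. Pictures are saved under pics/ and viewed, and the job is handed in when it is done.

Besides the shell and the picture viewer there is one more tool, called after ">>>" as a command line: name --pt "numbers of a row" for each row, then --argument value for the rest. carry_out: Moves the arm, as the interface text tells. Its arguments: {"type":"object","properties":{"increments":{"type":"array"},"squeeze":{"type":"number"}},"required":["increments"]}

```bash
mkdir -p pics; ls; python3 - <<'E'
from workcell import sensors, vision
import cv2, json
print(sensors.get_obs())
for n in ("scene","top","wrist"):
    im=vision.camera(n); cv2.imwrite(f"pics/{n}0.png",im[:,:,::-1])
    print(n,vision.calibration(n))
E
```

```text
pics
{'time': 0.0, 'q': array([-7.11598825e+01,  5.01135394e+00,  1.00351064e+01,  9.50986490e+01,
       -6.64708026e-04,  9.00030281e+01]), 'qd': array([-0.08241395,  0.04986343,  0.10113092,  0.04322717, -0.02620075,
       -0.0590804 ]), 'joint_efforts': array([ 3.84187020e-03, -5.20381737e+01,  4.64807153e+01,  1.62277330e-02,
        1.32387167e-04, -1.52775021e-05]), 'ee_pos': array([ 0.17753701, -0.5203273 ,  0.23058647]), 'tcp_rot': array([-179.48848457,   89.9251005 ,  109.34860525]), 'wrist_force': array([ 0.33530513,  0.2460322 , -0.40710405]), 'torque': array([0.03217242, 0.02416161, 0.02010079]), 'opening': 0.08518852112029142}
scene {'camera_matrix': array([[557.22902953,   0.        , 320.3646516 ],
       [  0.        , 557.22902953, 243.15293678],
       [  0.        ,   0.        ,   1.        ]]), 'extrinsics': array([[ 0.10889285,  0.99382146,  0.0214769 , -0.00785179],
       [-0.59061498,  0.04730497,  0.80556575,  0.20524184],
       [ 0.79957257, -0.10040493,  0.59211702, -1.45677593],
       [ 0.        ,  0.        ,  0.        ,  1.        ]])}
top {'camer
[... 255 characters left out ...]
90082, -0.02210339,  0.18810162, -0.48339795],
       [-0.18780941,  0.01464464,  0.98209631, -0.84576348],
       [ 0.        ,  0.        ,  0.        ,  1.        ]])}
wrist {'camera_matrix': array([[338.73349039,   0.        , 319.7603406 ],
       [  0.        , 338.73349039, 238.98301424],
       [  0.        ,   0.        ,   1.        ]]), 'mount': array([[ 1.17128176e-03,  2.95828694e-01, -9.55240290e-01,
        -1.43587945e-01],
       [-1.15796133e-03,  9.55240706e-01,  2.95827403e-01,
         7.53418662e-02],
       [ 9.99998644e-01,  7.59634078e-04,  1.46141420e-03,
         7.41102893e-04],
       [ 0.00000000e+00,  0.00000000e+00,  0.00000000e+00,
         1.00000000e+00]])}
```

View pics/scene0.png

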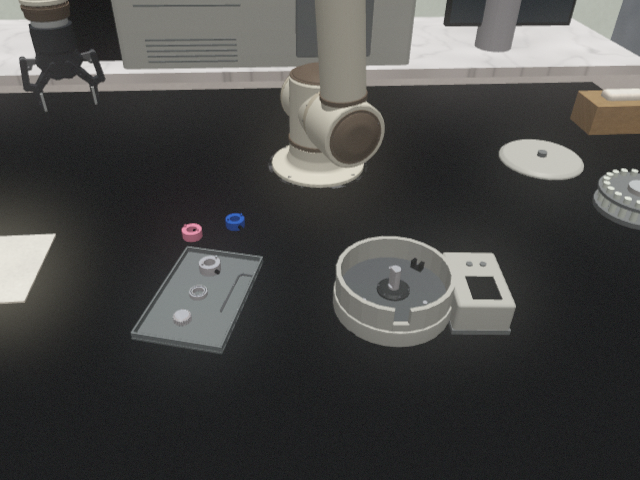

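View pics/top0.png

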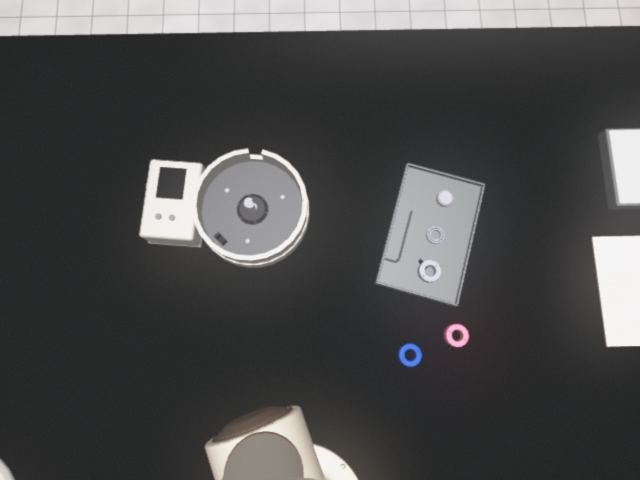

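View pics/wrist0.png

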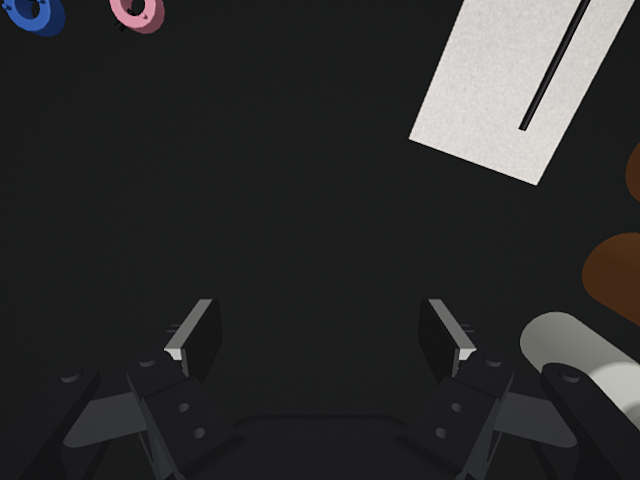

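The collar-like things in the scene picture are the grey ring with a black screw at (210,264), the bearing at (199,292), the nut at (182,316), the blue ring at (235,222) and the pink ring at (192,232). I choose the grey one at (210,264), which is (430,270) in the top view. Next is a close crop to check it.

```bash
python3 - <<'E'
import cv2,numpy as np
t=cv2.imread('pics/top0.png');s=cv2.imread('pics/scene0.png')
a=cv2.resize(t[230:300,385:475],(400,311),interpolation=cv2.INTER_CUBIC)
b=cv2.resize(t[140:270,190:320],(400,400),interpolation=cv2.INTER_CUBIC)
c=cv2.resize(s[240:330,160:250],(400,400),interpolation=cv2.INTER_CUBIC)
d=cv2.resize(s[225:345,325:465],(400,343),interpolation=cv2.INTER_CUBIC)
o=np.zeros((800,800,3),np.uint8)
o[:311,:400]=a;o[:400,400:]=b;o[400:800,:400]=c;o[400:743,400:]=d
cv2.imwrite('pics/crop0.png',cv2.resize(o,(600,600),interpolation=cv2.INTER_AREA))
E
```

```text
(no output)
```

View pics/crop0.png

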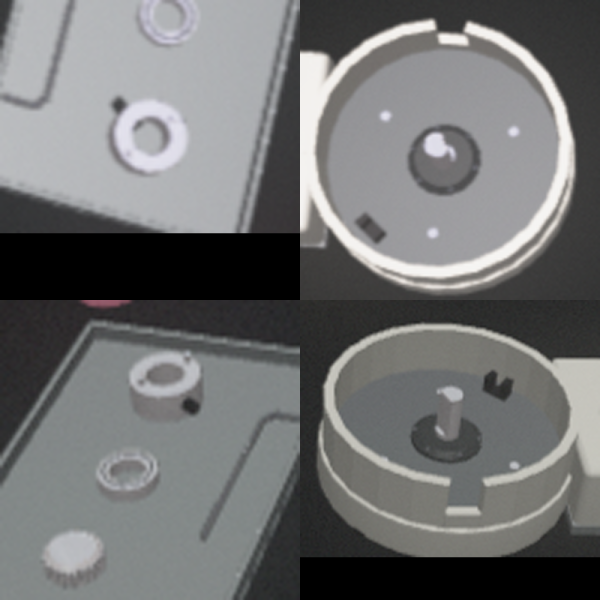

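The close crop shows the chosen ring as grey with a black screw pointing to the upper left in the top view and two pins on top, so it is the collar. Now I'll work out positions.

```bash
cat > h.py <<'E'
import numpy as np, cv2
from scipy.spatial.transform import Rotation as R
from workcell import sensors, vision
def cam(name,obs=None):
    c=vision.calibration(name); K=c['camera_matrix']
    if name=='wrist':
        T=np.eye(4);T[:3,:3]=R.from_euler('xyz',obs['tcp_rot'],degrees=True).as_matrix();T[:3,3]=obs['ee_pos']
        E=np.linalg.inv(T@c['mount'])
    else: E=c['extrinsics']
    return K,E
def bp(C,uv,z):
    K,E=C; d=np.linalg.inv(K)@np.array([uv[0],uv[1],1.]); d=np.array([d[0],-d[1],-d[2]])
    Rm=E[:3,:3]; o=-Rm.T@E[:3,3]; w=Rm.T@d
    return o+w*(z-o[2])/w[2]
def pr(C,p):
    K,E=C; q=E[:3,:3]@np.asarray(p)+E[:3,3]; q=K@np.array([q[0],-q[1],-q[2]]); return q[:2]/q[2]
E
python3 - <<'E'
from h import *
T=cam('top');S=cam('scene')
b=lambda x,y:(190+(x-300)/2.308,140+y/2.308)
print('spindle top',bp(T,b(435,145),.085), 'scene', bp(S,(325+ (452-300)*1.333*140/400/1, 225+(392-300)*1.3333*.35),.085))
print('slot L,R',bp(T,b(434,22),.08),bp(T,b(468,28),.08),'floor',bp(T,b(453,40),.05))
# rim inner/outer at z=.08
for n,x,y in [('Lout',305,140),('Rout',575,155),('bot',430,278)]: print(n,bp(T,b(x,y),.08))
a=lambda x,y:(385+x*1.3333/4.444,230+y*1.3333/4.444)
print('collar top',bp(T,a(151,135),.024),'screw',bp(T,a(119,104),.014),a(151,135))
c=lambda x,y:(160+x*1.3333/4.444,240+(y-300)*1.3333/4.444)
print('scene collar',bp(S,c(167,373),.024),'screw',bp(S,c(191,406),.014))
print('nut',bp(T,(445,198),.024),'bear',bp(T,(435.5,235),.014))
# tray corners
for u in [(408,164),(484,184),(459,305),(377,283)]: print(bp(T,u,.016))
E
```

```text
spindle top [0.5466324  0.07854304 0.085     ] scene [0.5436348  0.08017088 0.085     ]
slot L,R [0.65035034 0.0802517  0.08      ] [0.64469544 0.05295166 0.08      ] floor [0.64617694 0.0684215  0.05      ]
Lout [0.55429672 0.18132378 0.08      ]
Rout [ 0.5374984  -0.03078685  0.08      ]
bot [0.44233542 0.08277781 0.08      ]
collar top [ 0.42359655 -0.25739958  0.024     ] screw [ 0.44318296 -0.24267935  0.014     ] (430.303397839784, 270.5030378037804)
scene collar [ 0.4214399  -0.25384823  0.024     ] screw [ 0.44068323 -0.24019037  0.014     ]
nut [ 0.56495472 -0.29594644  0.024     ] bear [ 0.49383049 -0.27482585  0.014     ]
[ 0.63886716 -0.22961945  0.016     ]
[ 0.59418529 -0.37789171  0.016     ]
[ 0.35796606 -0.30911848  0.016     ]
[ 0.40307982 -0.15635086  0.016     ]
```

```bash
cat >> h.py <<'E'
def pose(o=None):
    o=o or sensors.get_obs(); return o['ee_pos'],R.from_euler('xyz',o['tcp_rot'],degrees=True).as_matrix(),o
def target(xyz,jaw):
    """tool-down pose with jaw(z) axis yaw 'jaw' deg, nearest of the two; prints total shift/turn in tool axes now"""
    p,M,o=pose()
    best=None
    for k in (jaw,jaw+180):
        a=np.radians(k); z=np.array([np.cos(a),np.sin(a),0]);x=np.array([0,0,-1.]);G=np.column_stack([x,np.cross(z,x),z])
        rv=R.from_matrix(M.T@G).as_rotvec(degrees=True)
        print('jaw',k%360,'turn(tool)',rv.round(2), 'j6 now',o['q'][5].round(1))
    print('shift in present tool axes mm',(M.T@(np.asarray(xyz)-p)*1000).round(1),' world mm',((np.asarray(xyz)-p)*1000).round(1))
E
python3 - <<'E'
from h import *
p,M,o=pose();print(M.round(3)); print('jaw yaw',np.degrees(np.arctan2(M[1,2],M[0,2])))
target((.545,.079,.17),-7)
target((.4225,-.256,.17),126)
E
```

```text
[[-0.     0.946  0.323]
 [ 0.001  0.323 -0.946]
 [-1.     0.    -0.001]]
jaw yaw -71.16146348349783
jaw 353 turn(tool) [-6.416e+01 -5.000e-02 -3.000e-02] j6 now 90.0
jaw 173 turn(tool) [ 1.1584e+02 -4.0000e-02  6.0000e-02] j6 now 90.0
shift in present tool axes mm [  61.2  541.3 -448.5]  world mm [367.4 599.4 -60.7]
jaw 126 turn(tool) [ 1.6284e+02 -1.0000e-02  8.0000e-02] j6 now 90.0
jaw 306 turn(tool) [-1.716e+01 -6.000e-02 -1.000e-02] j6 now 90.0
shift in present tool axes mm [  60.9  317.2 -171. ]  world mm [244.9 264.4 -60.7]
```

>>> carry_out --pt "0 0 0 0 54 -45 100" --pt "0 0 0 0 54 -45 100" --pt "0 0 0 0 54 -45 100" --pt "0 0 0 0 54 -45 100" --pt "0 0 0 0 54 -45 100" --pt "0 0 0 0 54 -45 100" --pt "0 0 0 0 54 -45 100" --pt "0 0 0 0 54 -45 100" --pt "0 0 0 0 54 -45 100" --pt "0 0 0 0 54 -45 100" --pt "0 0 0 0 0 0 100" --pt "0 0 0 0 0 0 100"

```text
time: 1.65
ee_pos: [0.5026, 0.0133, 0.231]
tcp_rot: [-94.5, 89.9, -165.6]
wrist_force: [-0.5, -0.3, 0.2]
opening: 0.0855
```

```bash
python3 - <<'E'
from h import *
p,M,o=pose();print(o['time'],p,o['q'].round(1));target((.545,.079,.17),-7)
im=vision.camera('wrist');cv2.imwrite('pics/w1.png',im[:,:,::-1])
print(pr(cam('wrist',o),(.545,.079,.085)))
E
```

```text
1.65 [0.50255893 0.0132672  0.23095001] [  1.5  -1.5   3.4  95.   -0.  162.6]
jaw 353 turn(tool) [-6.411e+01 -4.000e-02  5.000e-02] j6 now 162.6
jaw 173 turn(tool) [1.1589e+02 6.0000e-02 4.0000e-02] j6 now 162.6
shift in present tool axes mm [ 60.9  61.5 -48.4]  world mm [ 42.4  65.7 -61. ]
[260.83269778 151.53152255]
```

View pics/w1.png

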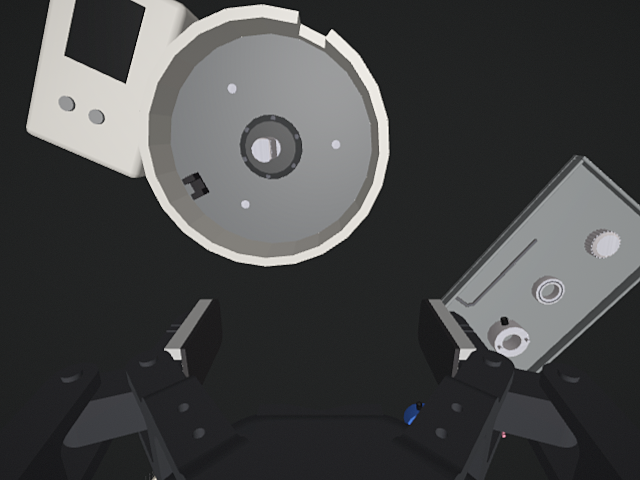

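The wrist picture shows the drive well centred near (267,135), the spindle end at (265,150) with its flat on the right, and the slot at (313,35). Next is a closer view.

>>> carry_out --pt "0 0 0 30 31 -24 100" --pt "0 0 0 30 31 -24 100" --pt "-9 0 0 0 0 0 100" --pt "-9 0 0 0 0 0 100" --pt "-9 0 0 0 0 0 100" --pt "-9 0 0 0 0 0 100" --pt "-9 0 0 0 0 0 100" --pt "-9 0 0 0 0 0 100" --pt "-10 0 0 0 0 0 100" --pt "0 0 0 0 0 0 100" --pt "0 0 0 0 0 0 100"

```text
time: 3.08
ee_pos: [0.5459, 0.0778, 0.1715]
tcp_rot: [10.3, 90.0, 2.8]
wrist_force: [0.3, -0.8, 0.4]
opening: 0.0856
```

```bash
python3 - <<'E'
from h import *
p,M,o=pose();print(o['time'],p,o['q'].round(1))
im=vision.camera('wrist');cv2.imwrite('pics/w2.png',im[:,:,::-1])
u,v=pr(cam('wrist',o),(.545,.079,.085)).astype(int);print(u,v)
c=im[max(0,v-50):v+50,u-60:u+60];cv2.imwrite('pics/w2c.png',cv2.resize(c[:,:,::-1],None,fx=6,fy=6,interpolation=cv2.INTER_CUBIC))
E
```

```text
3.075 [0.54589863 0.07777725 0.17154712] [  8.1   4.3   2.8  88.4  -0.  105.6]
318 242
```

View pics/w2.png

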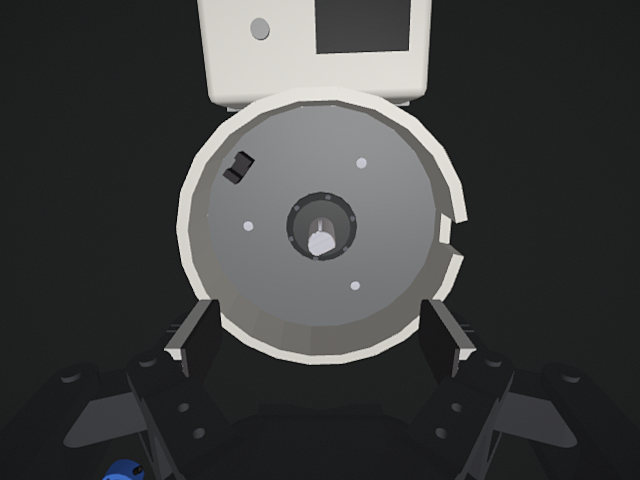

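View pics/w2c.png

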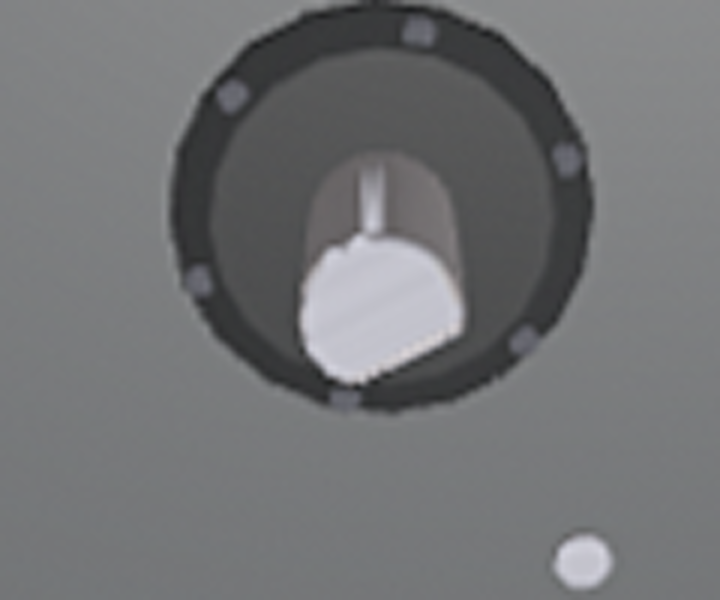

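The close crop shows the flat's edge from (365,383) to (465,328), facing lower right. Converting to world.

```bash
python3 - <<'E'
from h import *
p,M,o=pose();C=cam('wrist',o)
f=lambda x,y:bp(C,(258+x/6,192+y/6),.085)
a,b=f(365,383),f(465,328);m=(a+b)/2;d=b-a;print('edge',a,b,np.linalg.norm(d)*1000)
n=np.array([d[1],-d[0],0]);n/=np.linalg.norm(n)
print('normal yaw',np.degrees(np.arctan2(n[1],n[0])),'axis est',m-n*.0065)
# round: extremes
L=f(300,305);T=f(375,234);Rt=f(466,310);print(L,T,Rt,'d',np.linalg.norm(L-Rt)*1000)
ax=m-n*.0065
# rim corners at z=.08
for u in [(467,221),(463,255),(441,212),(441,243)]:
    q=bp(C,u,.08)-ax;print(u,bp(C,u,.08),'r',np.hypot(*q[:2])*1000,'yaw',np.degrees(np.arctan2(q[1],q[0])))
# well floor circle z .035 and rim outer fit
g=vision.camera('wrist')
E
```

```text
edge [0.54405453 0.0692173  0.085     ] [0.55679749 0.07458184 0.085     ] 13.826104179767098
normal yaw -67.16986240451679 axis est [0.54790401 0.07789036 0.085     ]
[0.53768017 0.0799958  0.085     ] [0.54765618 0.0875346  0.085     ] [0.55717808 0.07680885 0.085     ] d 19.75665100039078
(467, 221) [0.65226601 0.07988039 0.08      ] r 104.38097171736932 yaw 1.092415604354109
(463, 255) [0.64927176 0.0542411  0.08      ] r 104.08990685758926 yaw -13.132297197605833
(441, 212) [0.63400384 0.08890159 0.08      ] r 86.80108680742714 yaw 7.287947726907257
(441, 243) [0.63342257 0.06569208 0.08      ] r 86.38415802130505 yaw -8.117847008970163
```

>>> carry_out --pt "10 0 0 0 0 0 50" --pt "10 0 0 0 0 0 50" --pt "10 0 0 0 0 0 50" --pt "10 0 0 0 0 0 50" --pt "10 0 0 0 0 0 50" --pt "10 0 0 0 0 0 50" --pt "0 0 0 30 0 0 50" --pt "0 0 0 0 0 0 50"

```text
time: 4.18
ee_pos: [0.5449, 0.0784, 0.1394]
tcp_rot: [-104.5, 89.8, -171.8]
wrist_force: [1.4, -0.7, 0.6]
opening: 0.0427
```

```bash
python3 - <<'E'
from h import *
p,M,o=pose();print(o['time'],p,o['q'].round(1));target((.547,.0798,.049),-67.2);C=cam('wrist',o)
im=vision.camera('wrist')
u,v=pr(C,(.5477,.0782,.085)).astype(int);print(u,v)
cv2.imwrite('pics/w3.png',cv2.resize(im[v-75:v+75,u-100:u+100][:,:,::-1],None,fx=4,fy=4,interpolation=cv2.INTER_CUBIC))
E
```

```text
4.175 [0.54487035 0.07839884 0.13942923] [  8.2   4.4  -0.7  85.1  -0.  165.4]
jaw 292.8 turn(tool) [-0.03 -0.05  0.2 ] j6 now 165.4
jaw 112.8 turn(tool) [1.7997e+02 3.1000e-01 8.0000e-02] j6 now 165.4
shift in present tool axes mm [90.4  2.8 -0.4]  world mm [  2.1   1.4 -90.4]
321 256
```

View pics/w3.png

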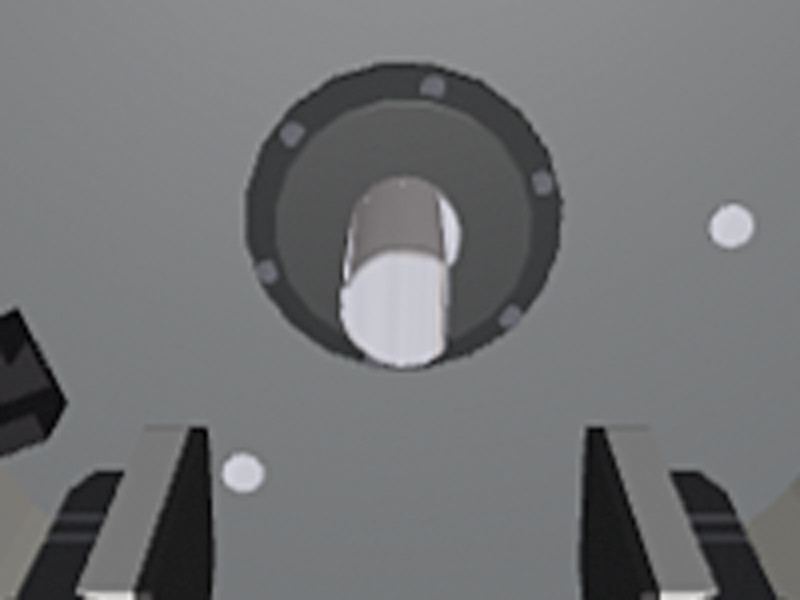

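The flat stands on the right and upright in the picture, parallel to the pads, and the spindle (columns 340–448) is centred between the fingers (210 and 585). I'll go down and close.

>>> carry_out --pt "0 0 0 22 1 0 50" --pt "0 0 0 22 1 0 50" --pt "0 0 0 22 0.8 -0.4 50" --pt "0 0 0 22 0 0 50" --pt "0 0 0 2 0 0 50" --pt "0 0 0 0 0 0 50" --pt "0 0 0 0 0 0 0" --pt "0 0 0 0 0 0 0" --pt "0 0 0 0 0 0 0" --pt "0 0 0 0 0 0 0" --pt "0 0 0 0 0 0 0" --pt "0 0 0 0 0 0 0" --squeeze 30

```text
time: 5.72
ee_pos: [0.5489, 0.0806, 0.0526]
tcp_rot: [100.4, 89.9, 33.3]
wrist_force: [-2.2, 3.1, 6.1]
opening: 0.0158
```

```bash
python3 - <<'E'
from h import *
p,M,o=pose();print(o['time'],p,o['q'].round(1),o['opening'],'F tool',(M.T@o['wrist_force']).round(2),'T',(M.T@o['torque']).round(3))
target((.547,.0798,.049),-67.2)
im=vision.camera('wrist');cv2.imwrite('pics/w4.png',im[:,:,::-1])
E
```

```text
5.725 [0.54886101 0.08055709 0.05255211] [  8.3   5.9  -8.8  75.3   0.  165.5] 0.01575367917694455 F tool [-6.14 -0.82 -3.73] T [ 0.047  0.634 -0.119]
jaw 292.8 turn(tool) [ 0.05 -0.02 -0.1 ] j6 now 165.5
jaw 112.8 turn(tool) [-1.7995e+02  1.6000e-01 -3.0000e-02] j6 now 165.5
shift in present tool axes mm [ 3.5 -2.  -0. ]  world mm [-1.9 -0.8 -3.6]
```

View pics/w4.png

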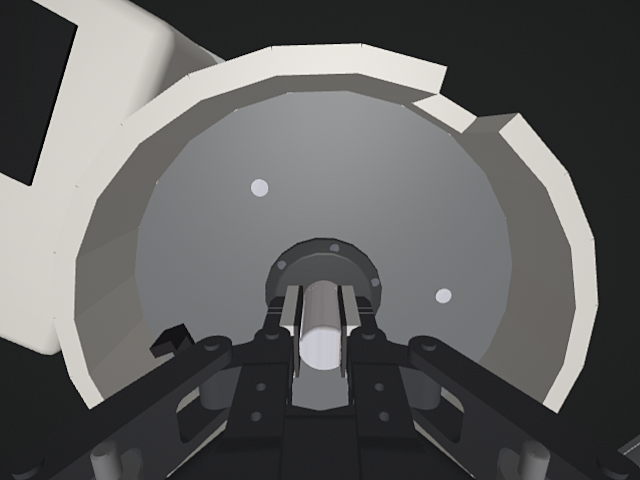

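>>> carry_out --pt "-6 0 0 0 -0.2 -0.1 0" --pt "-6 0 0 0 -0.2 -0.1 0" --pt "-6 0 0 0 -0.2 -0.1 0" --pt "-6 0 0 0 -0.2 -0.1 0" --pt "-6 0 0 0 -0.2 -0.1 0" --pt "0 0 0 0 0 0 0"

```text
time: 6.52
ee_pos: [0.5475, 0.081, 0.0526]
tcp_rot: [103.9, 89.9, 66.8]
wrist_force: [-3.0, 6.9, 6.8]
opening: 0.0155
```

```bash
python3 - <<'E'
from h import *
p,M,o=pose();print(o['time'],p,o['q'].round(1),o['opening'],'F tool',(M.T@o['wrist_force']).round(2),'T',(M.T@o['torque']).round(3))
target((.547,.0798,.049),-6)
im=vision.camera('wrist');cv2.imwrite('pics/w5.png',im[:,:,::-1])
E
```

```text
6.525 [0.54746039 0.08103264 0.05258267] [ 8.400e+00  5.700e+00 -8.900e+00  7.530e+01  1.000e-01  1.354e+02] 0.015517597462293017 F tool [-6.79  3.71 -6.54] T [1.000e-03 1.301e+00 4.600e-01]
jaw 354 turn(tool) [-31.03   0.    -0.14] j6 now 135.4
jaw 174 turn(tool) [ 1.4897e+02 -1.9000e-01 -1.0000e-02] j6 now 135.4
shift in present tool axes mm [ 3.6 -1.3  0.4]  world mm [-0.5 -1.2 -3.6]
```

View pics/w5.png

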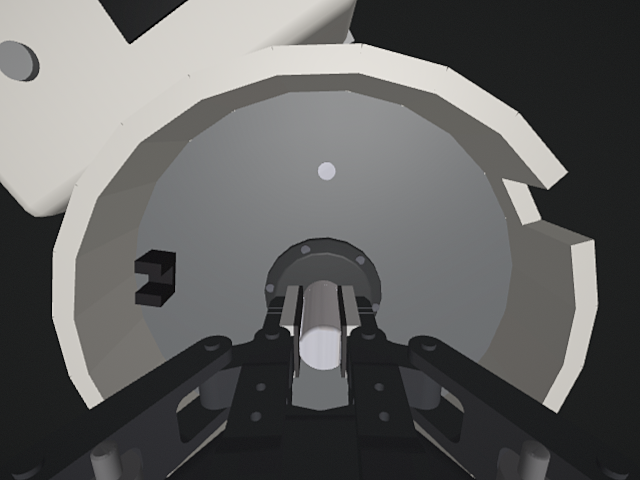

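Turned about 30°, with the forces small. Turning the rest of the way.

>>> carry_out --pt "-6 0 0 0 -0.1 -0.3 0" --pt "-6 0 0 0 -0.1 -0.3 0" --pt "-6 0 0 0 -0.1 -0.2 0" --pt "-6 0 0 0 -0.1 -0.2 0" --pt "-7 0 0 0 0 -0.1 0" --pt "0 0 0 0 0 0 0" --pt "0 0 0 0 0 0 0" --pt "0 0 0 0 0 0 0" --pt "0 0 0 0 0 0 0"

```text
time: 7.7
ee_pos: [0.5459, 0.0807, 0.0525]
tcp_rot: [89.3, 89.9, 83.1]
wrist_force: [-6.0, 3.6, 9.2]
opening: 0.0161
```

```bash
python3 - <<'E'
from h import *
p,M,o=pose();print(o['time'],p,o['q'].round(1),o['opening'],'F tool',(M.T@o['wrist_force']).round(2),'T',(M.T@o['torque']).round(3))
target((.547,.0798,.049),-6)
im=vision.camera('wrist');cv2.imwrite('pics/w6.png',im[:,:,::-1])
im=vision.camera('top');cv2.imwrite('pics/t6.png',im[:,:,::-1])
E
```

```text
7.7 [0.54590893 0.0807301  0.05253519] [ 8.400e+00  5.600e+00 -9.100e+00  7.530e+01  1.000e-01  1.045e+02] 0.01614180625325245 F tool [-9.24  2.95 -6.37] T [-0.006  1.268  0.551]
jaw 354 turn(tool) [-0.13  0.   -0.08] j6 now 104.5
jaw 174 turn(tool) [ 1.7987e+02 -1.2000e-01 -0.0000e+00] j6 now 104.5
shift in present tool axes mm [ 3.5 -0.8  1.2]  world mm [ 1.1 -0.9 -3.5]
```

View pics/w6.png

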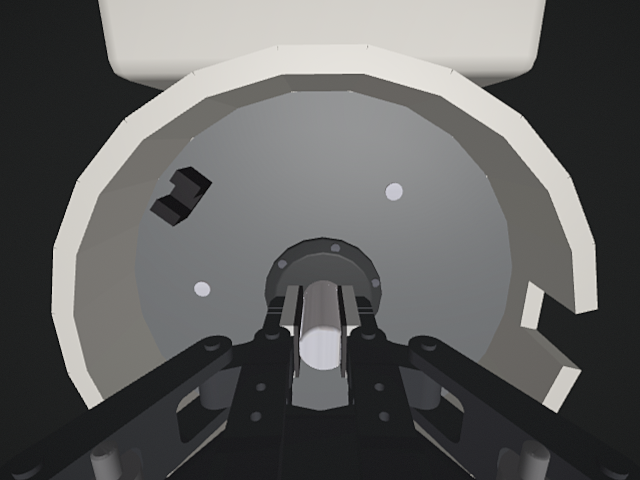

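```bash
python3 - <<'E'
from h import *
p,M,o=pose();C=cam('wrist',o)
im=cv2.imread('pics/w6.png');cv2.imwrite('pics/w6c.png',cv2.resize(im[250:430,480:640],None,fx=3.3,fy=3.3,interpolation=cv2.INTER_CUBIC))
cv2.imwrite('pics/w6d.png',cv2.resize(im[220:420,220:420],None,fx=3,fy=3,interpolation=cv2.INTER_CUBIC))
for u in [(597,310),(580,370),(545,284),(523,327)]:
    q=bp(C,u,.08)-np.array([.5477,.0785,0]);print(u,'r',np.hypot(*q[:2])*1000,'yaw',np.degrees(np.arctan2(q[1],q[0])),q)
E
```

```text
(597, 310) r 105.05091833145993 yaw 0.6053222097179344 [0.10504506 0.00110983 0.08      ]
(580, 370) r 105.02431050251836 yaw -14.354352989707982 [ 0.10174555 -0.02603743  0.08      ]
(545, 284) r 85.46927158910131 yaw 9.642209175645924 [0.08426184 0.01431568 0.08      ]
(523, 327) r 77.37932794805101 yaw -2.474152499482182 [ 0.07730719 -0.00334036  0.08      ]
```

View pics/w6c.png

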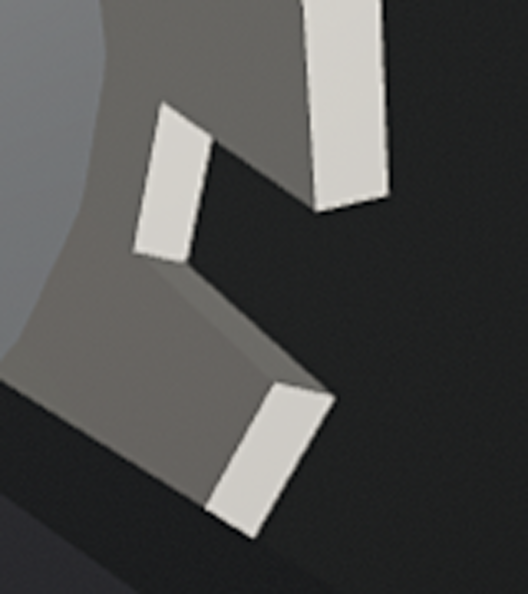

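View pics/w6d.png

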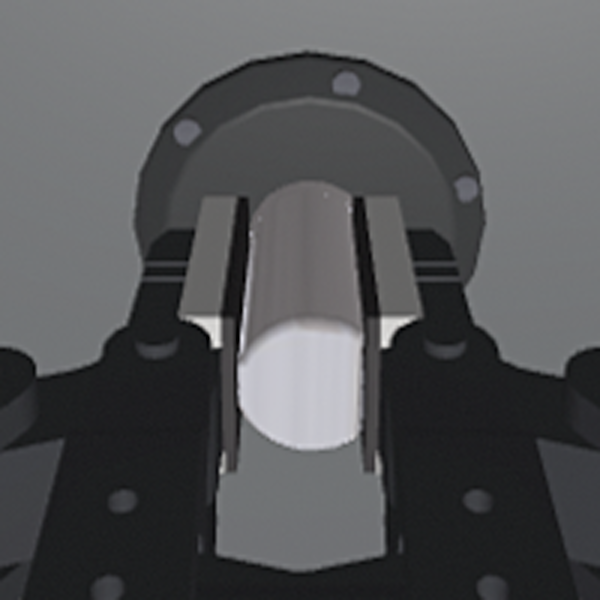

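```bash
python3 - <<'E'
from h import *
p,M,o=pose();C=cam('wrist',o)
for x,y in [(317,212),(275,382),(390,195),(335,398)]:
    q=bp(C,(480+x/3.3,250+y/3.3),.08)-np.array([.5477,.0785,0]);print('r',np.hypot(*q[:2])*1000,'yaw',np.degrees(np.arctan2(q[1],q[0])))
# spindle end centre
a=[bp(C,(220+x/3,220+y/3),.085) for x,y in [(238,390),(362,390),(305,318),(305,450)]];print(np.array(a).round(4))
E
```

```text
r 97.26159910488973 yaw 0.0682943687831628
r 97.5875425564467 yaw -13.76811517981909
r 105.45456588304512 yaw 0.7925121931331461
r 105.74340649231189 yaw -14.459167078655838
[[0.5377 0.0777 0.085 ]
 [0.5534 0.076  0.085 ]
 [0.5472 0.0871 0.085 ]
 [0.5452 0.0678 0.085 ]]
```

>>> carry_out --pt "0 0 0 0 0 0 50" --pt "0 0 0 0 0 0 50" --pt "0 0 0 0 0 0 50" --pt "0 0 0 0 0 0 50" --pt "0 0 0 -24 0 0 50" --pt "0 0 0 -30 0 0 50" --pt "0 0 0 -30 0 0 70" --pt "0 0 0 -30 0 0 70" --pt "0 0 0 0 0 0 70"

```text
time: 8.93
ee_pos: [0.5473, 0.0802, 0.1677]
tcp_rot: [13.4, 89.8, 7.2]
wrist_force: [-0.1, 0.5, -0.2]
opening: 0.0594
```

```bash
python3 - <<'E'
from h import *
p,M,o=pose();print(o['time'],p,o['q'].round(1),'F',o['wrist_force'].round(1))
target((.423,-.256,.14),126)
C=cam('wrist',o)
im=vision.camera('wrist')
u,v=pr(C,(.5477,.0782,.085)).astype(int);print(u,v)
cv2.imwrite('pics/w7.png',cv2.resize(im[v-50:v+50,u-60:u+60][:,:,::-1],None,fx=6,fy=6,interpolation=cv2.INTER_CUBIC))
E
```

```text
8.925 [0.5472764  0.08019727 0.16771659] [  8.3   4.3   2.3  87.8  -0.  104.5] F [-0.1  0.5 -0.2]
jaw 126 turn(tool) [-132.16    0.18    0.23] j6 now 104.5
jaw 306 turn(tool) [47.84  0.19 -0.14] j6 now 104.5
shift in present tool axes mm [  27.1 -347.6  -87.6]  world mm [-124.3 -336.2  -27.7]
320 248
```

View pics/w7.png

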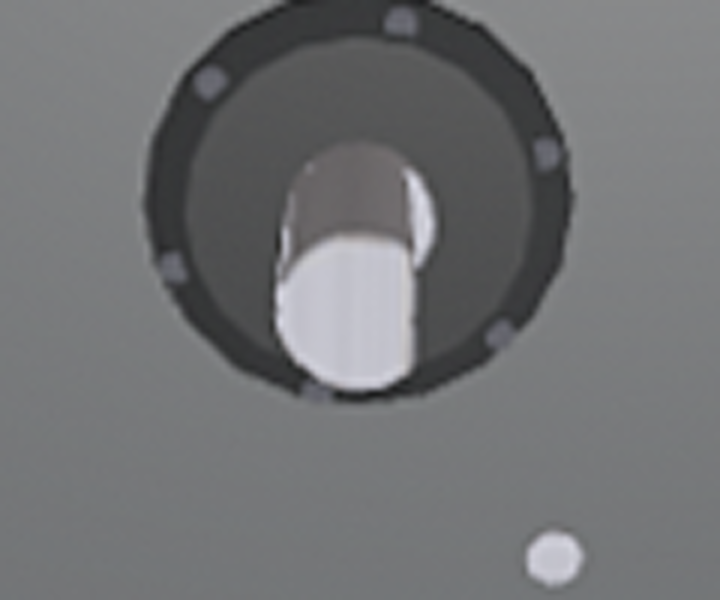

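```bash
python3 - <<'E'
from h import *
p,M,o=pose();C=cam('wrist',o)
f=lambda x,y:bp(C,(260+x/6,198+y/6),.085)
for q in [(275,312),(352,235),(352,390),(413,265),(413,370)]: print(q,f(*q).round(4))
E
```

```text
(275, 312) [0.5368 0.0787 0.085 ]
(352, 235) [0.5468 0.087  0.085 ]
(352, 390) [0.5447 0.068  0.085 ]
(413, 265) [0.5534 0.0826 0.085 ]
(413, 370) [0.5521 0.0697 0.085 ]
```

>>> carry_out --pt "0 0 0 0 -43 -11 70" --pt "0 0 0 0 -43 -11 70" --pt "0 0 0 0 -44 -11 70" --pt "0 0 0 0 -44 -11 70" --pt "0 0 0 0 -43 -11 70" --pt "0 0 0 0 -43 -11 70" --pt "0 0 0 0 -44 -11 70" --pt "0 0 0 0 -44 -11 70" --pt "-10 0 0 0 0 0 70" --pt "-10 0 0 0 0 0 70" --pt "-10 0 0 0 0 0 70" --pt "-10 0 0 0 0 0 70"

```text
time: 10.48
ee_pos: [0.4209, -0.2563, 0.1638]
tcp_rot: [114.8, 89.9, 149.0]
wrist_force: [-0.1, 0.9, 0.1]
opening: 0.0598
```

>>> carry_out --pt "-10 0 0 0 0 0 70" --pt "-10 0 0 0 0 0 70" --pt "-10 0 0 0 0 0 70" --pt "-10 0 0 0 0 0 70" --pt "-10 0 0 0 0 0 70" --pt "-10 0 0 0 0 0 70" --pt "-10 0 0 0 0 0 70" --pt "-10 0 0 0 0 0 70" --pt "-10 0 0 0 0 0 70" --pt "0 0 0 0 0 0 70" --pt "0 0 0 0 0 0 70"

```text
time: 11.85
ee_pos: [0.4211, -0.2563, 0.1646]
tcp_rot: [25.0, 89.9, 148.6]
wrist_force: [0.0, -0.4, 0.7]
opening: 0.0597
```

```bash
python3 - <<'E'
from h import *
p,M,o=pose();print(o['time'],p,o['q'].round(1),'F',o['wrist_force'].round(1))
target((.423,-.256,.10),126)
C=cam('wrist',o)
im=vision.camera('wrist')
u,v=pr(C,(.423,-.256,.024)).astype(int);print(u,v)
cv2.imwrite('pics/w8.png',im[:,:,::-1])
cv2.imwrite('pics/w8c.png',cv2.resize(im[v-50:v+50,u-60:u+60][:,:,::-1],None,fx=6,fy=6,interpolation=cv2.INTER_CUBIC))
E
```

```text
11.85 [ 0.4210995 -0.2563337  0.1645992] [-31.3  -3.6  -6.   87.7   0.  -64.9] F [ 0.  -0.4  0.7]
jaw 126 turn(tool) [-2.38  0.05 -0.02] j6 now -64.9
jaw 306 turn(tool) [ 1.7762e+02 -4.0000e-02 -8.0000e-02] j6 now -64.9
shift in present tool axes mm [64.6 -1.8 -0.8]  world mm [  1.9   0.3 -64.6]
319 227
```

View pics/w8.png

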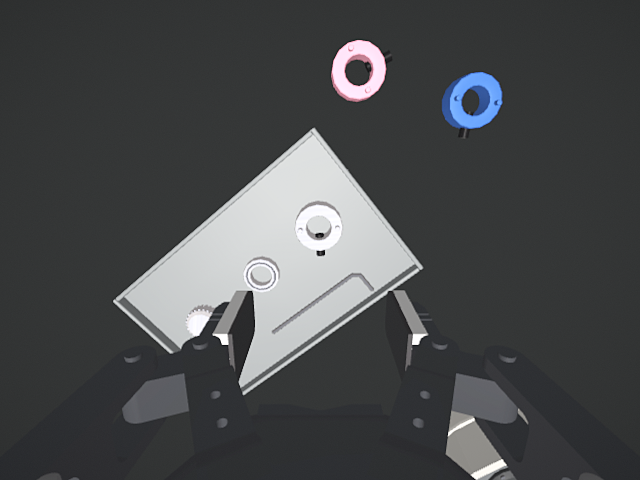

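View pics/w8c.png

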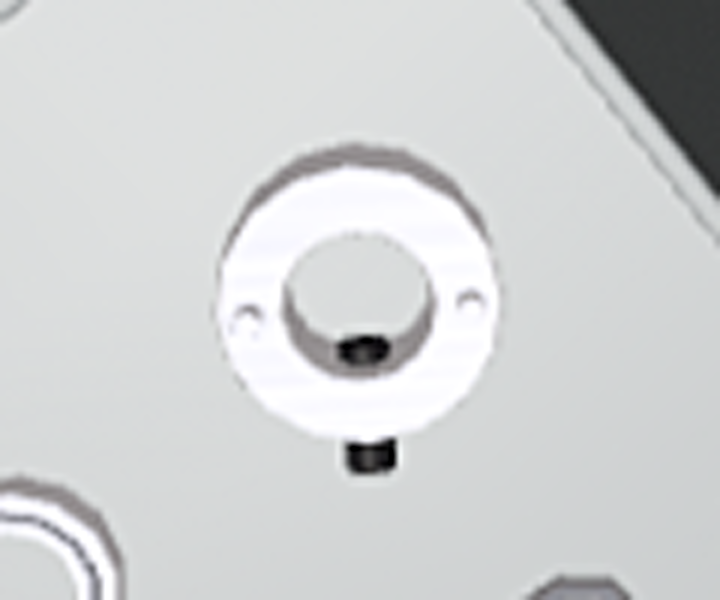

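The close crop shows the collar centred at (359,304), its pins at (247,318) and (470,302), and its screw pointing down at (370,458). The bearing is lower left and the key is below it.

```bash
python3 - <<'E'
from h import *
p,M,o=pose();C=cam('wrist',o)
u0,v0=319-60,227-50
f=lambda x,y,z:bp(C,(u0+x/6,v0+y/6),z)
c=f(359,304,.024);a=f(247,318,.030);b=f(470,302,.030);s=f(371,460,.014);print(c,(a+b)/2,s)
d=a-b if 0 else b-a;print('pin yaw',np.degrees(np.arctan2(d[1],d[0])),np.linalg.norm(d)*1000)
d=s-c;print('screw yaw',np.degrees(np.arctan2(d[1],d[0])),np.hypot(*d[:2])*1000)
for q in [(220,304),(498,304),(359,165),(359,442)]:print(f(*q,.024))
br=bp(C,(262,274),.014);print('bearing',br); kk=[bp(C,q,.006) for q in [(274,331),(355,275),(372,289)]];print(kk)
w=(c-p);print('collar in tool mm',(M.T@w*1000).round(1),'bearing',(M.T@(br-p)*1000).round(1),'key',[(M.T@(k-p)*1000).round(0) for k in kk])
E
```

```text
[ 0.42343289 -0.25625843  0.024     ] [ 0.42284261 -0.25674927  0.03      ] [ 0.44542979 -0.239474    0.014     ]
pin yaw 127.81863046454028 31.776607872585267
screw yaw 37.34495735893524 27.669127257702478
[ 0.43457636 -0.27305472  0.024     ]
[ 0.41228684 -0.23945824  0.024     ]
[ 0.40637684 -0.26756535  0.024     ]
[ 0.44109169 -0.24455194  0.024     ]
bearing [ 0.49289326 -0.27432462  0.014     ]
[array([ 0.5439977, -0.2312664,  0.006    ]), array([ 0.4477707 , -0.19818454,  0.006     ]), array([ 0.4506873 , -0.17569082,  0.006     ])]
collar in tool mm [140.8  -2.   -1.2] bearing [150.7 -49.8 -54.8] key [array([ 159., -116.,  -47.]), array([159., -54.,  34.]), array([159., -69.,  51.])]
```

>>> carry_out --pt "-4 0 0 0 -2 -1 70" --pt "0 0 0 30 0 0 70" --pt "0 0 0 30 0 0 70" --pt "0 0 0 30 0 0 70" --pt "0 0 0 20 0 0 70" --pt "0 0 0 0 0 0 70" --pt "0 0 0 0 0 0 70"

```text
time: 12.78
ee_pos: [0.4239, -0.2564, 0.0562]
tcp_rot: [-158.5, 89.9, -30.7]
wrist_force: [-0.4, -0.0, -0.3]
opening: 0.0598
```

```bash
python3 - <<'E'
from h import *
p,M,o=pose();print(o['time'],p,o['q'].round(1),'F',o['wrist_force'].round(1))
target((.4232,-.2564,.007),127.7)
im=vision.camera('wrist')
cv2.imwrite('pics/w9.png',cv2.resize(im[200:440,160:480][:,:,::-1],None,fx=2.5,fy=2.5,interpolation=cv2.INTER_CUBIC))
E
```

```text
12.775 [ 0.42391322 -0.25638062  0.05618489] [-31.2  -2.2 -16.7  75.5   0.  -69. ] F [-0.4 -0.  -0.3]
jaw 127.7 turn(tool) [ 0.09 -0.05  0.02] j6 now -69.0
jaw 307.7 turn(tool) [-1.7991e+02 -3.0000e-02 -8.0000e-02] j6 now -69.0
shift in present tool axes mm [49.2  0.6  0.5]  world mm [ -0.7  -0.  -49.2]
```

View pics/w9.png

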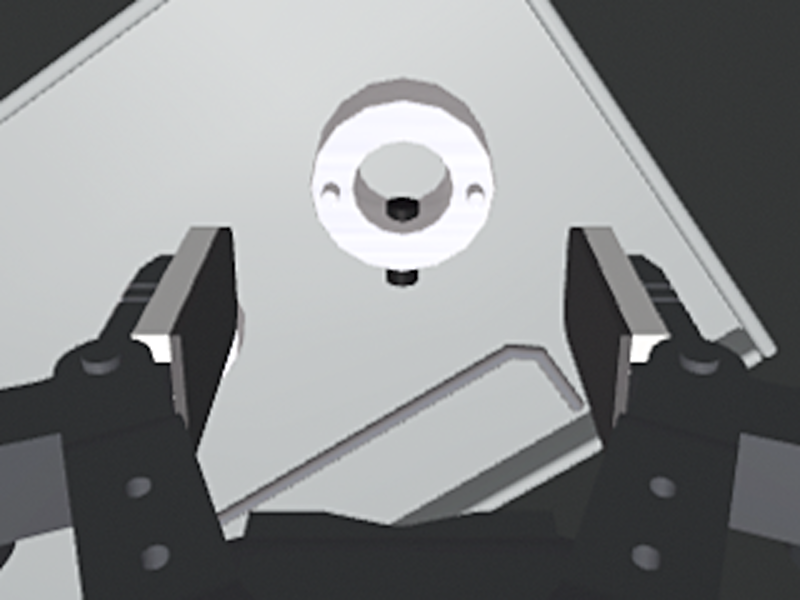

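The collar is square and centred between the fingers, with its pins level at row 190. Going down.

>>> carry_out --pt "0 0 0 20 0 0 70" --pt "0 0 0 15 0.5 0 70" --pt "0 0 0 8 0 0 70" --pt "0 0 0 6 0 0 70" --pt "0 0 0 0 0 0 70" --pt "0 0 0 0 0 0 70"

```text
time: 13.58
ee_pos: [0.4234, -0.2566, 0.0067]
tcp_rot: [-158.0, 90.0, -30.2]
wrist_force: [-1.0, -0.5, -0.8]
opening: 0.0596
```

```bash
python3 - <<'E'
from h import *
p,M,o=pose();print(o['time'],p,'F',o['wrist_force'].round(1))
target((.4232,-.2564,.007),127.7)
im=vision.camera('wrist')
cv2.imwrite('pics/w10.png',cv2.resize(im[200:440,160:480][:,:,::-1],None,fx=2.5,fy=2.5,interpolation=cv2.INTER_CUBIC))
E
```

```text
13.575 [ 0.42341091 -0.25661937  0.00672396] F [-1.  -0.5 -0.8]
jaw 127.7 turn(tool) [ 0.14 -0.03  0.01] j6 now -69.1
jaw 307.7 turn(tool) [-1.7986e+02 -2.0000e-02 -5.0000e-02] j6 now -69.1
shift in present tool axes mm [-0.3  0.   0.3]  world mm [-0.2  0.2  0.3]
```

View pics/w10.png

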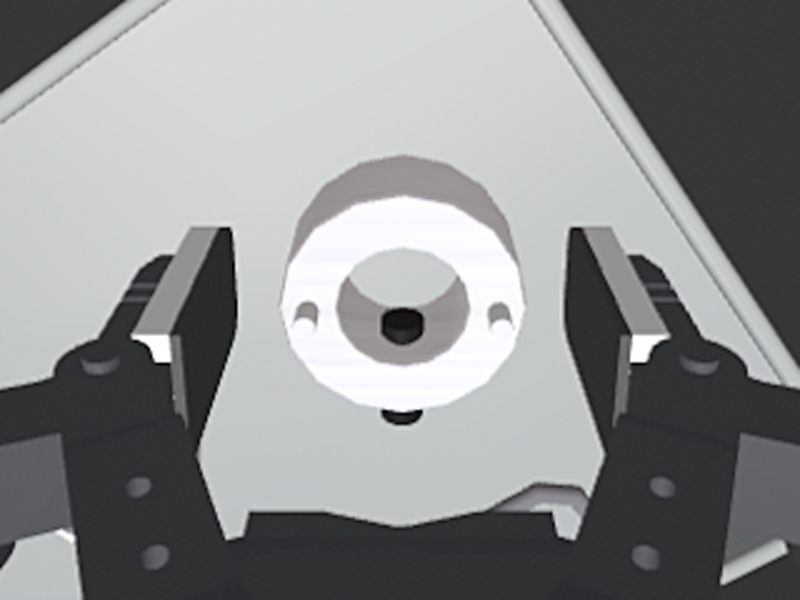

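>>> carry_out --pt "0 0 0 0 0 0 0" --pt "0 0 0 0 0 0 0" --pt "0 0 0 0 0 0 0" --pt "0 0 0 0 0 0 0" --pt "0 0 0 0 0 0 0" --pt "0 0 0 0 0 0 0" --squeeze 60

```text
time: 14.38
ee_pos: [0.4234, -0.2566, 0.007]
tcp_rot: [-157.8, 89.9, -29.9]
wrist_force: [-1.1, 1.5, 6.3]
opening: 0.0392
```

>>> carry_out --pt "0 0 0 -10 0 0 0" --pt "0 0 0 -30 0 0 0" --pt "0 0 0 -40 0 0 0" --pt "0 0 0 -40 0 0 0" --pt "0 0 0 -30 0 0 0" --pt "0 0 0 0 0 0 0" --pt "0 0 0 0 0 0 0"

```text
time: 15.25
ee_pos: [0.4228, -0.2563, 0.1552]
tcp_rot: [21.1, 89.9, 148.9]
wrist_force: [0.4, -0.3, -2.1]
opening: 0.0397
```

```bash
python3 - <<'E'
from h import *
p,M,o=pose();print(o['time'],p,'F',o['wrist_force'].round(1),o['opening'],o['q'].round(1))
target((.547,.078,.16),84)
im=vision.camera('wrist')
cv2.imwrite('pics/w11.png',cv2.resize(im[200:440,160:480][:,:,::-1],None,fx=2.5,fy=2.5,interpolation=cv2.INTER_CUBIC))
E
```

```text
15.25 [ 0.42282939 -0.25627917  0.15524558] F [ 0.4 -0.3 -2.1] 0.03968499103839689 [-31.2  -3.4  -6.8  86.7  -0.  -69.1]
jaw 84 turn(tool) [43.84  0.06 -0.05] j6 now -69.1
jaw 264 turn(tool) [-1.3616e+02  6.0000e-02  7.0000e-02] j6 now -69.1
shift in present tool axes mm [  -4.7 -303.1  187.8]  world mm [124.2 334.3   4.8]
```

View pics/w11.png

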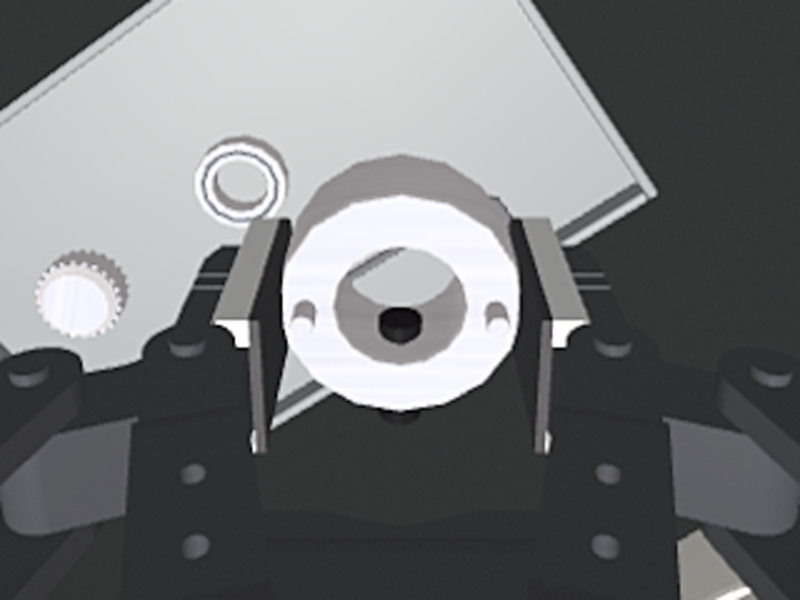

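The collar is gripped upright, its top centre at crop (400,302), and the nut and bearing are undisturbed. I'll measure its offset in the tool, then go to the drive.

```bash
python3 - <<'E'
from h import *
c=vision.calibration('wrist');K=c['camera_matrix'];m=c['mount']
def tp(u,v,x):
    d=np.linalg.inv(K)@np.array([u,v,1.]);d=m[:3,:3]@np.array([d[0],-d[1],-d[2]]);o=m[:3,3];return (o+d*(x-o[0])/d[0])*1000
for X,Y in [(400,302),(282,302),(518,302),(400,195),(400,410)]: print(tp(160+X/2.5,200+Y/2.5,-.017).round(2))
for X,Y in [(303,304),(498,304)]: print('pin',tp(160+X/2.5,200+Y/2.5,-.023).round(2))
E
```

```text
[-17.     0.58  -0.46]
[-17.     0.62 -20.43]
[-17.     0.55  19.52]
[-17.    20.26  -0.44]
[-17.   -21.05  -0.48]
pin [-23.     3.83 -16.12]
pin [-23.     3.78  15.36]
```

>>> carry_out --pt "0 0 0 -1 -38 23 0" --pt "0 0 0 -1 -38 23 0" --pt "0 0 0 -1 -38 23 0" --pt "0 0 0 -1 -38 23 0" --pt "0 0 0 -1 -38 24 0" --pt "0 0 0 0 -38 24 0" --pt "0 0 0 0 -38 24 0" --pt "0 0 0 0 -37 24 0" --pt "0 0 0 0 0 0 0"

```text
time: 16.42
ee_pos: [0.5469, 0.0803, 0.1591]
tcp_rot: [52.4, 89.8, -179.6]
wrist_force: [-1.1, -0.6, -2.2]
opening: 0.0392
```

>>> carry_out --pt "8 0 0 0 0 0 0" --pt "8 0 0 0 0 0 0" --pt "9 0 0 0 0 0 0" --pt "9 0 0 0 0 0 0" --pt "9.8 0 0 0 0 0 0" --pt "0 0 0 0 0 0 0" --pt "0 0 0 0 0 0 0"

```text
time: 17.3
ee_pos: [0.5468, 0.0775, 0.1607]
tcp_rot: [108.4, 89.9, -167.4]
wrist_force: [0.7, -0.2, -2.3]
opening: 0.0394
```

```bash
python3 - <<'E'
from h import *
p,M,o=pose();print(o['time'],p,'F',o['wrist_force'].round(1),o['opening'],o['q'].round(1))
target((.547,.078,.12),84)
im=vision.camera('wrist')
cv2.imwrite('pics/w12.png',cv2.resize(im[180:420,160:480][:,:,::-1],None,fx=2.5,fy=2.5,interpolation=cv2.INTER_CUBIC))
E
```

```text
17.3 [0.54680557 0.07745893 0.16073226] F [ 0.7 -0.2 -2.3] 0.03935961501005142 [ 8.1  4.5  1.7 87.3 -0.  13.8]
jaw 84 turn(tool) [ 0.23 -0.02 -0.05] j6 now 13.8
jaw 264 turn(tool) [-1.7977e+02  8.0000e-02 -3.0000e-02] j6 now 13.8
shift in present tool axes mm [40.7 -0.2  0.6]  world mm [  0.2   0.5 -40.7]
```

View pics/w12.png

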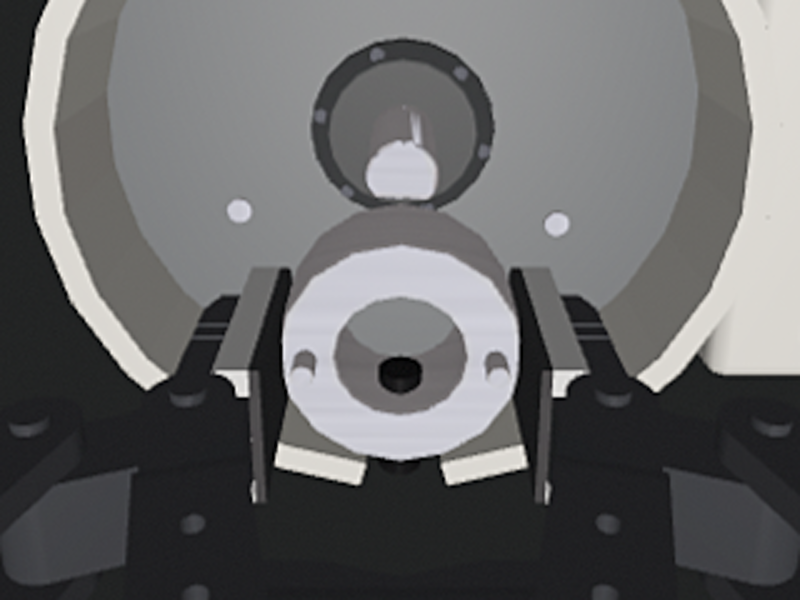

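The picture shows the spindle end at crop columns 367–438, top at row 142, flat edge about row 198 facing the slot, and the collar held below it. Zooming in on the spindle.

```bash
python3 - <<'E'
from h import *
im=vision.camera('wrist')
cv2.imwrite('pics/w13.png',cv2.resize(im[225:370,265:375][:,:,::-1],None,fx=5.5,fy=5.5,interpolation=cv2.INTER_CUBIC)[:797])
E
```

```text
(no output)
```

View pics/w13.png

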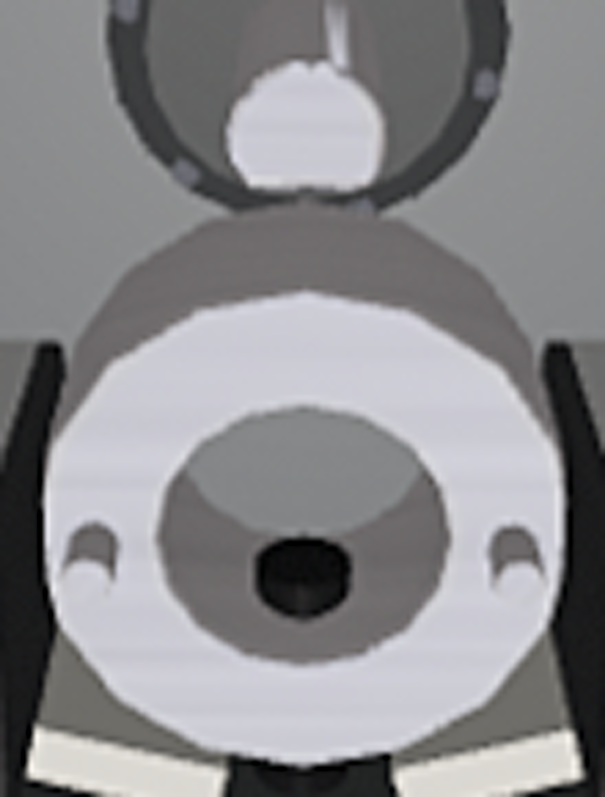

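```bash
cat >> h.py <<'E'
def tp(u,v,x):
    c=vision.calibration('wrist');K=c['camera_matrix'];m=c['mount']
    d=np.linalg.inv(K)@np.array([u,v,1.]);d=m[:3,:3]@np.array([d[0],-d[1],-d[2]]);o=m[:3,3];return (o+d*(x-o[0])/d[0])*1000
E
python3 - <<'E'
from h import *
p,M,o=pose();xs=p[2]-.085;print(xs)
g=lambda X,Y,x:tp(265+X/5.5,225+Y/5.5,x).round(2)[1:]
print('spindle L,R,top,flat',g(228,130,xs),g(384,130,xs),g(306,62,xs),g(306,190,xs), 'flat ends',g(245,188,xs),g(370,190,xs))
print('collar L,R,top,bot',g(43,520,-.017),g(565,520,-.017),g(304,292,-.017),g(304,765,-.017))
print('bore',g(157,535,-.017),g(448,535,-.017),g(303,407,-.017),g(303,663,-.017))
print('pins',g(88,578,-.023),g(517,576,-.023))
E
```

```text
0.07603264660660962
spindle L,R,top,flat [ 0.62 -9.73] [0.59 9.69] [ 9.45 -0.02] [-7.37 -0.02] flat ends [-7.08 -7.69] [-7.38  8.03]
collar L,R,top,bot [  0.81 -20.57] [ 0.73 19.53] [19.79 -0.51] [-21.49  -0.54]
bore [ -0.51 -11.85] [-0.56 10.57] [10.39 -0.59] [-11.97  -0.61]
pins [ -0.49 -16.51] [-0.39 15.2 ]
```

>>> carry_out --pt "0 0 0 20 0.2 0.6 0" --pt "0 0 0 20 0 0 0" --pt "0 0 0 16 0 0 0" --pt "0 0 0 8 0 0 0" --pt "0 0 0 0 0 0 0" --pt "0 0 0 0 0 0 0" --pt "0 0 0 0 0 0 0"

```text
time: 18.27
ee_pos: [0.5474, 0.0785, 0.098]
tcp_rot: [-77.4, 89.9, 6.7]
wrist_force: [0.1, -0.2, -2.8]
opening: 0.04
```

```bash
python3 - <<'E'
from h import *
p,M,o=pose();print(o['time'],p,'F',o['wrist_force'].round(1),o['opening'])
target((.547,.078,.068),84)
im=vision.camera('wrist')
cv2.imwrite('pics/w14.png',cv2.resize(im[225:370,265:375][:,:,::-1],None,fx=5.5,fy=5.5,interpolation=cv2.INTER_CUBIC)[:797])
E
```

```text
18.275 [0.54735755 0.07851651 0.09800225] F [ 0.1 -0.2 -2.8] 0.03999812352716703
jaw 84 turn(tool) [0.04 0.01 0.06] j6 now 14.1
jaw 264 turn(tool) [-1.7996e+02 -1.0000e-01  2.0000e-02] j6 now 14.1
shift in present tool axes mm [30.   0.3 -0.6]  world mm [ -0.4  -0.5 -30. ]
```

View pics/w14.png

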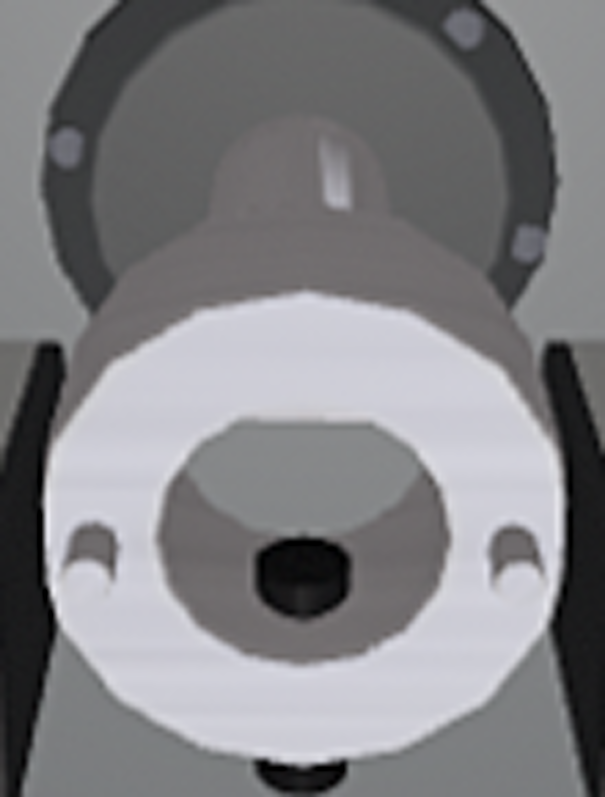

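>>> carry_out --pt "0 0 0 4 0 0 0" --pt "0 0 0 3 0 0 0" --pt "0 0 0 0 0 0 0" --pt "0 0 0 0 0 0 0"

```text
time: 18.82
ee_pos: [0.5469, 0.0785, 0.0902]
tcp_rot: [107.7, 90.0, -168.3]
wrist_force: [-0.4, 0.0, -1.9]
opening: 0.0397
```

```bash
python3 - <<'E'
from h import *
p,M,o=pose();print(o['time'],p,'F',o['wrist_force'].round(1),o['opening'])
target((.547,.078,.068),84)
im=vision.camera('wrist')
cv2.imwrite('pics/w15.png',cv2.resize(im[225:370,265:375][:,:,::-1],None,fx=5.5,fy=5.5,interpolation=cv2.INTER_CUBIC)[:797])
E
```

```text
18.825 [0.5469456  0.07845434 0.09024941] F [-0.4  0.  -1.9] 0.03972213187782028
jaw 84 turn(tool) [ 0.03 -0.   -0.01] j6 now 14.1
jaw 264 turn(tool) [-1.7997e+02  1.0000e-02 -0.0000e+00] j6 now 14.1
shift in present tool axes mm [22.2 -0.1 -0.4]  world mm [  0.1  -0.5 -22.2]
```

View pics/w15.png

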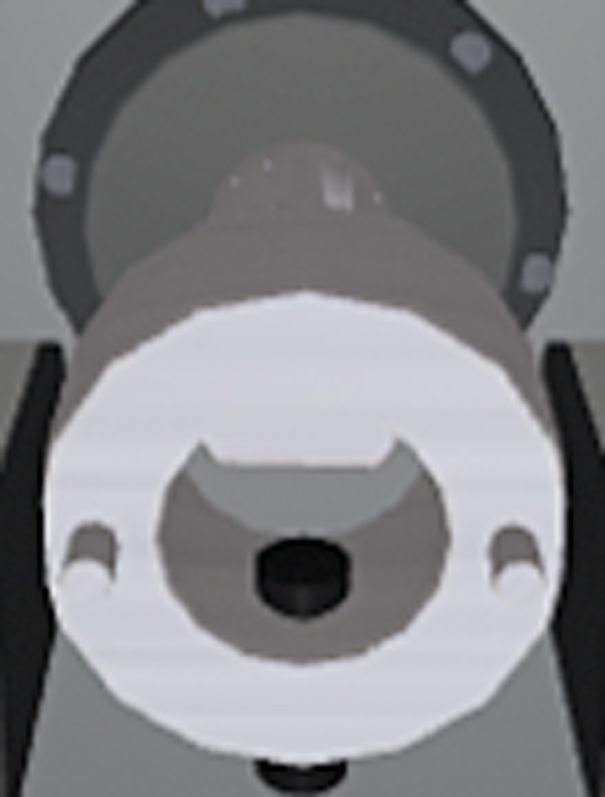

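```bash
python3 - <<'E'
from h import *
g=lambda X,Y,x:tp(265+X/5.5,225+Y/5.5,x).round(2)[1:]
for x in (.0045,.0055): print(g(215,463,x),g(385,465,x),g(205,455,x),g(393,455,x))
E
```

```text
[-6.21 -8.39] [-6.44  6.74] [-5.41 -9.26] [-5.45  7.44]
[-6.76 -8.44] [-6.99  6.79] [-5.96 -9.32] [-5.99  7.49]
```

>>> carry_out --pt "0 0 0 2 0.2 0 0" --pt "0 0 0 2 0 0 0" --pt "0 0 0 2 0 0 0" --pt "0 0 0 0 0 0 0" --pt "0 0 0 0 0 0 0"

```text
time: 19.5
ee_pos: [0.5468, 0.0785, 0.0843]
tcp_rot: [-31.5, 90.0, 52.6]
wrist_force: [0.1, 0.2, -1.6]
opening: 0.0393
```

```bash
python3 - <<'E'
from h import *
p,M,o=pose();print(o['time'],p,'Ftool',(M.T@o['wrist_force']).round(1),o['opening'])
im=vision.camera('wrist')
cv2.imwrite('pics/w16.png',cv2.resize(im[225:370,265:375][:,:,::-1],None,fx=5.5,fy=5.5,interpolation=cv2.INTER_CUBIC)[:797])
E
```

```text
19.5 [0.54680594 0.07850208 0.08429758] Ftool [ 1.6 -0.1  0.2] 0.0392913646284199
```

View pics/w16.png

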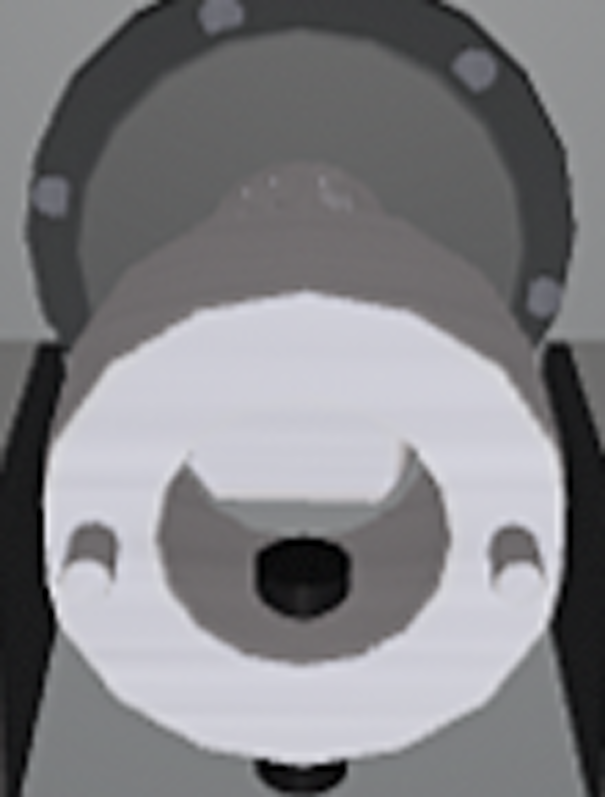

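```bash
python3 - <<'E'
from h import *
g=lambda X,Y,x:tp(265+X/5.5,225+Y/5.5,x).round(2)[1:]
print(g(215,500,-.0007),g(383,501,-.0007),g(188,465,-.0007),g(407,465,-.0007)); print('bore bottom edge',g(190,470,.003),g(420,470,.003),g(303,533,.003))
E
```

```text
[-6.91 -8.17] [-7.04  6.34] [ -3.52 -10.44] [-3.56  8.36]
bore bottom edge [ -6.07 -10.52] [-6.11  9.75] [-12.38  -0.57]
```

>>> carry_out --pt "0 0 0 2 0.1 -0.4 0" --pt "0 0 0 2 0 0 0" --pt "0 0 0 0 0 0 0" --pt "0 0 0 0 0 0 0"

```text
time: 20.05
ee_pos: [0.5466, 0.0781, 0.0803]
tcp_rot: [-178.8, 90.0, -94.8]
wrist_force: [1.4, -0.5, -1.0]
opening: 0.0394
```

```bash
python3 - <<'E'
from h import *
p,M,o=pose();print(o['time'],p,'Ftool',(M.T@o['wrist_force']).round(1),o['opening'])
im=vision.camera('wrist')
cv2.imwrite('pics/w17.png',cv2.resize(im[225:370,265:375][:,:,::-1],None,fx=5.5,fy=5.5,interpolation=cv2.INTER_CUBIC)[:797])
E
```

```text
20.05 [0.5466445  0.07810906 0.08029399] Ftool [ 1.  -1.4 -0.3] 0.03937731348465891
```

View pics/w17.png

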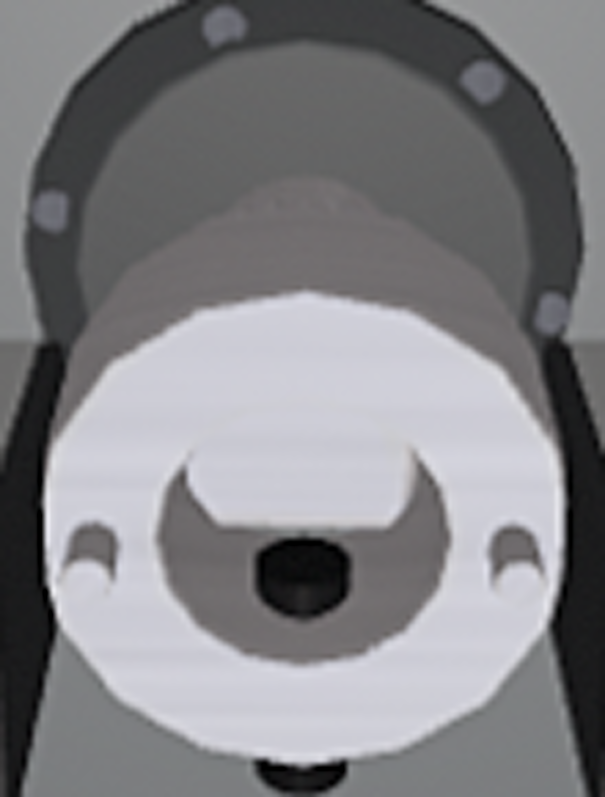

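>>> carry_out --pt "0 0 0 2 0 0 0" --pt "0 0 0 2 0 0 0" --pt "0 0 0 2 0 0 0" --pt "0 0 0 0 0 0 0" --pt "0 0 0 0 0 0 0"

```text
time: 20.72
ee_pos: [0.5467, 0.0781, 0.0743]
tcp_rot: [-9.1, 90.0, 74.9]
wrist_force: [0.4, 0.2, -0.7]
opening: 0.0393
```

```bash
python3 - <<'E'
from h import *
p,M,o=pose();print(o['time'],p,'Ftool',(M.T@o['wrist_force']).round(1),o['opening'])
im=vision.camera('wrist')
cv2.imwrite('pics/w18.png',cv2.resize(im[225:370,265:375][:,:,::-1],None,fx=5.5,fy=5.5,interpolation=cv2.INTER_CUBIC)[:797])
E
```

```text
20.725 [0.54665339 0.07812864 0.07430642] Ftool [ 0.7 -0.3  0.3] 0.039346186929510744
```

View pics/w18.png

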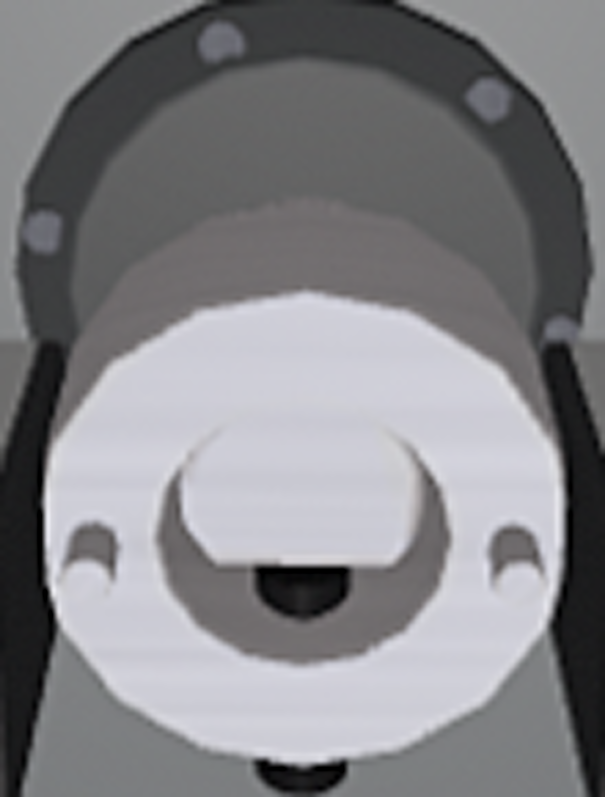

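The spindle has passed the screw with no force. Six millimetres remain.

>>> carry_out --pt "0 0 0 2 0 0 0" --pt "0 0 0 2 0 0 0" --pt "0 0 0 2 0 0 0" --pt "0 0 0 0 0 0 0" --pt "0 0 0 0 0 0 0"

```text
time: 21.4
ee_pos: [0.5466, 0.0781, 0.0683]
tcp_rot: [105.8, 90.0, -170.1]
wrist_force: [1.3, 0.1, -2.6]
opening: 0.0394
```

```bash
python3 - <<'E'
from h import *
p,M,o=pose();print(o['time'],p,'Ftool',(M.T@o['wrist_force']).round(1),o['opening'])
im=vision.camera('wrist')
cv2.imwrite('pics/w19.png',cv2.resize(im[225:370,265:375][:,:,::-1],None,fx=5.5,fy=5.5,interpolation=cv2.INTER_CUBIC)[:797])
im=vision.camera('scene')
S=cam('scene');u,v=pr(S,(.547,.078,.085)).astype(int)
cv2.imwrite('pics/s19.png',cv2.resize(im[v-50:v+50,u-60:u+60][:,:,::-1],None,fx=6,fy=6,interpolation=cv2.INTER_CUBIC))
E
```

```text
21.4 [0.54664957 0.07811986 0.06828458] Ftool [ 2.6 -1.3  0.2] 0.039399252718251954
```

View pics/w19.png

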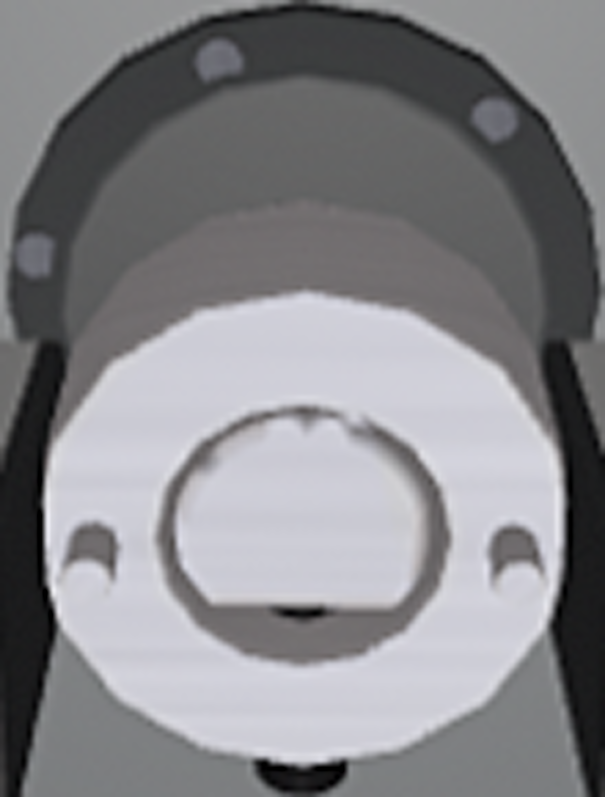

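View pics/s19.png

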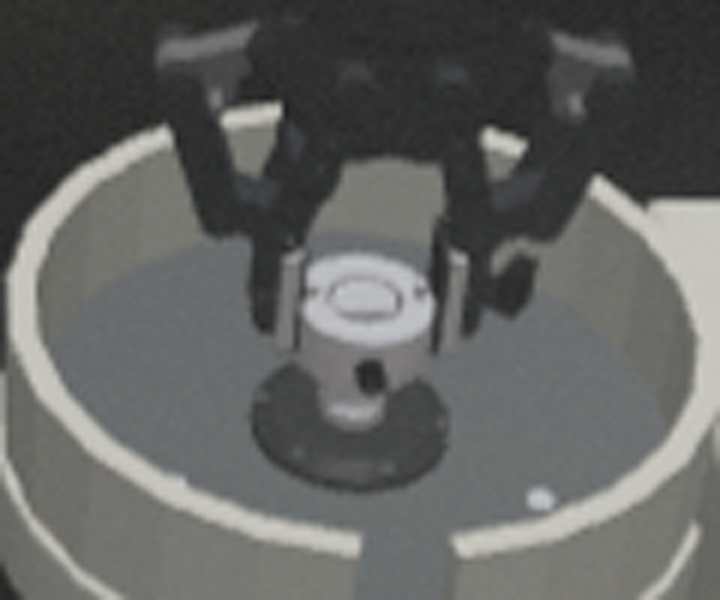

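The spindle is centred in the bore (columns 175–428 against 157–448). The flat edge at row 605 against the 610 expected means the collar is about 0.7 mm high, so I'll lower it 0.6 mm and check the rest.

>>> carry_out --pt "0 0 0 0.6 0 0 0" --pt "0 0 0 0 0 0 0" --pt "0 0 0 0 0 0 0" --pt "0 0 0 0 0 0 0"

```text
time: 22.0
ee_pos: [0.5466, 0.0781, 0.0677]
tcp_rot: [-30.8, 90.0, 53.3]
wrist_force: [0.3, 0.3, -2.3]
opening: 0.0398
```

```bash
python3 - <<'E'
from h import *
p,M,o=pose();print(o['time'],p,'Ftool',(M.T@o['wrist_force']).round(1),o['opening'],'jaw yaw',np.degrees(np.arctan2(M[1,2],M[0,2])))
im=vision.camera('wrist')
cv2.imwrite('pics/w20.png',cv2.resize(im[225:370,265:375][:,:,::-1],None,fx=5.5,fy=5.5,interpolation=cv2.INTER_CUBIC)[:797])
im=vision.camera('top');cv2.imwrite('pics/t20.png',im[:,:,::-1])
E
```

```text
22.0 [0.546647   0.0781138  0.06770822] Ftool [ 2.3 -0.2  0.3] 0.039779681335950966 jaw yaw 84.03777222995897
```

View pics/w20.png

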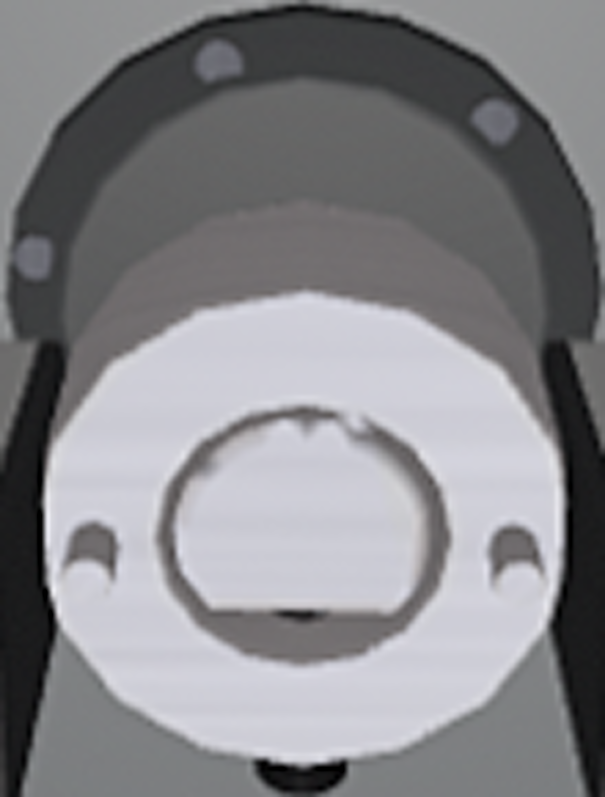

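View pics/t20.png

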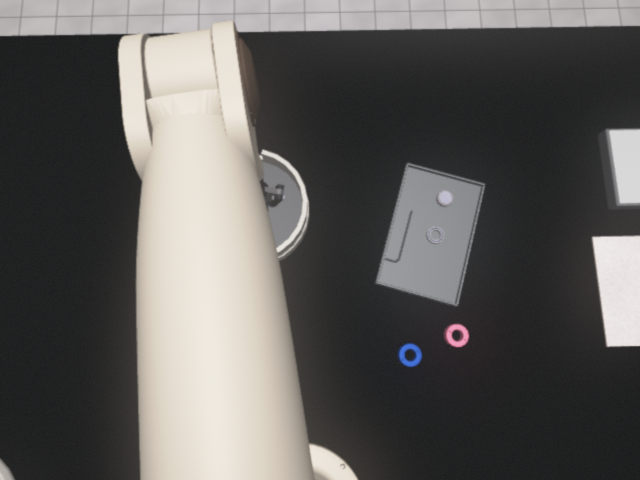

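The spindle end is centred in the bore with its flat edge at row 610, as it should be when flush. The screw is over the flat, and the nut (445,198), bearing (435,235) and key are where they started. Handing in.

```bash
python3 -c "
from workcell import job_done
print(job_done())"
```

```text
the job is handed in; nothing more can be done
None
```

The collar is on the spindle, flush with its end and still in the gripper, with the set screw over the flat and facing the key slot. I handed the job in at about 22 s; no verdict was reported.

**Spindle:** I pinched it on its flat (the fingers read about 16 mm apart) and turned it about 61°. The flat then faced about -6° in the world frame. The slot's direction measured between -6.0° and -6.9° in different pictures, so they agree within about 1°.

**Collar:** I took the grey collar from the tray by its sides and lowered it over the spindle in 2 mm steps. Side forces at each check stayed under 2 N.

**Last checks:**
- **Centring:** the spindle sits in the middle of the bore to within about 0.5 mm.
- **Height:** the flat's edge appears where a flush collar would put it. It was about 0.7 mm high before a final 0.6 mm correction. This check assumes the collar is centred along the screw's direction, which one picture cannot separate from height.
- **Alignment:** the jaws stand at 84.0°, so the screw points at about -6°.
- **Grip:** the gripper reads 39.8 mm for the 42 mm collar, and its readings ran slightly low on the spindle as well. Squeeze is 60 N, and the wrist force is about 2 N, close to the collar's weight.
- **Other parts:** the nut, bearing and hex key appear in the same places as at the start.

No check failed. Repeat measurements of the spindle's axis differed by about 1 mm, so I lined up the last part by comparing spindle and bore directly in the wrist pictures.

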